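# Find the thread box's empty compartment by its rocking lid

### The job

One compartment of the maroon thread box needs refilling: press with the fingertips on the blue spots of the four pale lids, one after another, until you find the lid that rocks, because the other three rest on full cones of thread and hardly give. Push that lid down at its spot until it stands open at 45 degrees or more, leave it so and draw the hand clear. Only press and push: grasp and lift nothing, do not shift the box, and leave the bobbins on its ledge and everything round about where they are.

Things in the scene. Friction and masses are not known exactly. Their poses are not given: they have to be found in the camera images.
- thread_box: Maroon wooden thread box, loose on the table, 3 kg, 164 x 326 x 75 mm (local x, y, z). Origin: on its underside below the middle of the row of lids; local x away from the robot at yaw 0, y left. Lids flush in its top at local y = +120, +40, -40, -120 mm, x = 0; outer near face at x = -60; back ledge with bobbins x = +52 to +104. Compartments 61 mm deep; which one is empty is hidden and varies.
- lid_1_spot (a point): Blue press spot (18 mm disc) on pale lid 1, left-most seen from the robot (+y end of the row): its centre, on the lid's top face, 75 mm above the table when shut; rides on the lid. Lid 100 (local x) x 70 (y) x 8 mm. It pivots on a line along local y through its middle, 34 mm beyond the spot as the robot sees it, 4 mm below the top face. 10 mm of box rim between lids.
- lid_1 (a joint): Tilt of lid 1, rad: 0 shut and flush, grows as the spot end goes down into the box and the far end rises; limit 1.15. A free lid turns at about 1.2 N at the spot and stays where left (friction, no spring). Over a full cone it gives only about 2 mm at the spot (under 0.1 rad), then is solid. Pressing the far half moves no lid.
- lid_2_spot (a point): Blue press spot (18 mm disc) on pale lid 2, second from the left: its centre, on the lid's top face, 75 mm above the table when shut; rides on the lid. Lid 100 (local x) x 70 (y) x 8 mm. It pivots on a line along local y through its middle, 34 mm beyond the spot as the robot sees it, 4 mm below the top face. 10 mm of box rim between lids.
- lid_2 (a joint): Tilt of lid 2, rad: 0 shut and flush, grows as the spot end goes down into the box and the far end rises; limit 1.15. A free lid turns at about 1.2 N at the spot and stays where left (friction, no spring). Over a full cone it gives only about 2 mm at the spot (under 0.1 rad), then is solid. Pressing the far half moves no lid.
- lid_3_spot (a point): Blue press spot (18 mm disc) on pale lid 3, third from the left: its centre, on the lid's top face, 75 mm above the table when shut; rides on the lid. Lid 100 (local x) x 70 (y) x 8 mm. It pivots on a line along local y through its middle, 34 mm beyond the spot as the robot sees it, 4 mm below the top face. 10 mm of box rim between lids.
- lid_3 (a joint): Tilt of lid 3, rad: 0 shut and flush, grows as the spot end goes down into the box and the far end rises; limit 1.15. A free lid turns at about 1.2 N at the spot and stays where left (friction, no spring). Over a full cone it gives only about 2 mm at the spot (under 0.1 rad), then is solid. Pressing the far half moves no lid.
- lid_4_spot (a point): Blue press spot (18 mm disc) on pale lid 4, right-most (-y end of the row): its centre, on the lid's top face, 75 mm above the table when shut; rides on the lid. Lid 100 (local x) x 70 (y) x 8 mm. It pivots on a line along local y through its middle, 34 mm beyond the spot as the robot sees it, 4 mm below the top face. 10 mm of box rim between lids.
- lid_4 (a joint): Tilt of lid 4, rad: 0 shut and flush, grows as the spot end goes down into the box and the far end rises; limit 1.15. A free lid turns at about 1.2 N at the spot and stays where left (friction, no spring). Over a full cone it gives only about 2 mm at the spot (under 0.1 rad), then is solid. Pressing the far half moves no lid.
- bobbin_pink: Pink wooden thread bobbin, 28 mm diameter, 38 mm high, standing on the box's back ledge, not on a lid. Origin: centre of its underside. To be left alone.
- bobbin_teal: Teal wooden thread bobbin, 28 mm diameter, 38 mm high, standing on the box's back ledge, not on a lid. Origin: centre of its underside. To be left alone.
- tumbler: Pink drinking tumbler with steel lid and straw, 74 mm diameter, 215 mm high with the straw, at the table's right side. Origin: centre of its underside. To be left alone.
- drinking_glass: Clear glass, 72 mm diameter, 110 mm high, at the right side. Origin: centre of its underside. To be left alone.
- silver_bowl: Small silver bowl, 100 mm diameter, 45 mm high, at the left side. Origin: centre of its underside. To be left alone.
- hoop: Wooden embroidery hoop lying flat, 156 mm outside diameter, 12 mm high, at the left side. Origin: centre of its underside. To be left alone.
- bead_jar: Amber glass bead jar with brass cap, 52 mm diameter, 70 mm high, at the right side. Origin: centre of its underside. To be left alone.

How it is judged:
By the outcome, as a careful person would: the job done as asked, in the order asked, and still so for the second after the job is handed in, with the robot touching nothing.
It also fails if it takes over 54 s, if anything falls off the work surface, if the arm or the gripper's body presses on something with over 40 N, if the wrist force passes 120 N, or if a joint passes its speed limit or range.

### The arm

A 6-joint arm with a two-finger parallel gripper is mounted at the origin on the work surface. World frame = base frame: x ahead of the robot, y to its left, z up, the work surface at z = 0. Lengths are in mm, angles in rad, forces in N, time in s.
With the tool pointing down it reaches from about 275 to 750 mm from the base axis. Payload 10.2 kg.
Tool frame: the origin (TCP) lies at the very end of the fingers, on their centre line; the grasp point (between the pads) lies 19 mm behind it; z points along the fingers, y is the direction in which the jaws open and shut (so a half turn about z gives the same grasp; the last joint's range is limited). The gripper opens to 85 mm and grips with 20 to 120 N. Pads are 22 mm wide; open, the fingers measure 114 mm over their backs; the gripper's body (76 mm by 85 mm) begins 54 mm behind the grasp point. The pads swing forward as they close: fully open they stand 13 mm farther back than shut.
Start: joints at [1.054, 0.313, 1.498, -0, 1.331, -0.223], TCP at [152.048, 502.506, 231.294] pointing down, gripper open.
Joint ranges: [-2.94, 2.94], [-0.97, 2.17], [0.19, 2.56], [-1.23, 4.37], [0.02, 3.11], [-2.88, 2.88]. Speed limits (rad/s): [2.39, 2.39, 3.01, 3.14, 3.14, 3.14].

### API

Orientations are given as a unit quaternion [w, x, y, z].
In Python, from rig import * gives the robot as it stands. The module is installed in compiled form; this text tells all that it offers.
- The arm moves only by the shell command python3 -m crank 'ROWS' [FORCE]. ROWS is a JSON object of lists of equal length, an entry for each row: "dp": the shift along the world's x, y, z in cm, a list of three; "delta_rot": the turn, a rotation vector about the world's x, y, z in degrees, a list of three; "claw": the closure in counts, from 0 (fully open) to 255 (shut). A call has 1 to 10 rows; each row shifts and turns the commanded pose from where the row before left it; what a row does not reach is not made up. A row lasts 1/10 s, in which the tool goes at most 50 mm and 8.59 degrees, less where a joint would pass 70% of its speed; a pose out of reach is approached as far as the arm can. A call is refused whole if a number of a shift passes 5 or a number of a turn 8.59, either way. A call with a gripper value outside its range is refused whole. The fingers move at their own pace and stop on an object; FORCE is the grip in N (left out, the last holds). Time passes only in rows, so rows that do not move let the fingers close. It gives the time, the measured TCP pose, the force and the opening at its end, in the units of the state.
- sense(): the state, without advancing time (a new reading comes with each control period).
- capture(name): name is "side" or "top" or "wrist"; returns (picture, depth): 384x512x3 uint8, red, green, blue; 384x512 float32, mm along the optical axis (not along the pixel's ray), 0 where there is no reading.
- camera_model(name): a dict with "fx", "fy", "cx", "cy" (pixels), "cam_to_world" (4x4, takes a point from camera to world coordinates); the wrist camera has in their place "T_tool_cam" (4x4, takes a point from camera to tool coordinates, whose origin is the TCP and whose axes are the flange's). Camera axes: x right, y up, looking along -z (the intrinsics and any distortion apply to the point x, -y, -z); pixel columns grow to the right and rows downward; lengths in mm; the calibration is good to about 2 mm. A picture is of the moment at which its call begins: read the wrist's pose just before it. camera_model takes no time and is no camera call.
- finish_job(): hands the job in, once; it reports no verdict.
Trained networks look in the newest picture that a camera, given by its name, has taken for a name from the list of things; names that differ only in an ending like _2 or _b are one class to them, and where a whole thing is asked for, a point or a joint stands for the part that bears it (a point fixed in the world has none). Each returns a list of dicts, best first, with "p" (0 to 1); they miss things now and then, are a little off and sometimes report something else, mostly with a low value. They report only what shows in the picture. A call takes as long as a camera call.
- boxes_of(camera, target): "centre" ([column, row] in pixels, amid what is visible of it).
- masks_of(camera, target): "region" (384x512 bool, what is visible of it) and "centre" ([column, row] in pixels, amid what is visible of it).
- pinpoint(camera, target): "centre" ([column, row] in pixels: a listed point, or the origin of a listed thing).
The state is a dict: "time_s": time; "joints": joint angles; "dq": joint speeds; "tau": joint torques, N m; "eef_pos": TCP position; "ee_rot": TCP orientation; "force": force on the tool from outside, world axes, zero at the start; "wrist_torque": the same for the moment, N m; "grip_width": opening from 0.0 (shut) to 1.0 (fully open).
Only numpy, scipy, OpenCV 4.12 (cv2) and the standard library are available. Lean on these libraries where they do the work, as an engineer would, in place of code of your own. Each camera call takes 0.05 s, during which the arm holds its last target.

## Working session

There is one attempt and no reset: what is moved stays moved. The work goes in short steps, Python scripts to look and compute and a shell command to move; the robot and the scene stay as the last step left them, time stands still between calls to the robot, and variables do not carry over. Pictures are saved under pics/ and viewed, and the job is handed in when it is done.

```bash
mkdir -p pics; cat > h.py <<'E'
from rig import *
import numpy as np, cv2
def save(n,im): cv2.imwrite('pics/'+n+'.png',im[:,:,::-1])
def px2w(cam,c,depth,m=None):
    m=m or camera_model(cam); u,v=c; d=depth
    p=np.array([(u-m['cx'])/m['fx']*d,-(v-m['cy'])/m['fy']*d,-d,1])
    return (np.array(m['cam_to_world'])@p)[:3]
E
python3 - <<'E'
from h import *
s=sense(); print(s)
for c in ['top','side']:
    im,d=capture(c); save(c+'0',im); m=camera_model(c); print(c,{k:v for k,v in m.items()})
    for t in ['lid_1_spot','thread_box','bobbin_pink','bobbin_teal']:
        for r in pinpoint(c,t)[:6]:
            u,v=r['centre']; dd=d[int(round(v)),int(round(u))]
            print(c,t,round(r['p'],2),np.round([u,v]),px2w(c,(u,v),dd,m).round(1) if dd>0 else None)
E
```

```text
{'time_s': 0.0, 'joints': array([ 1.05358795e+00,  3.13452484e-01,  1.49846887e+00,  1.73127610e-05,
        1.33100833e+00, -2.23416793e-01]), 'dq': array([ 5.06078007e-05,  1.37090415e-03,  9.87082117e-04,  1.35315737e-03,
       -3.61302709e-04,  1.65120964e-04]), 'tau': array([-9.16140052e-04, -4.12282348e+01, -2.59730530e+01, -2.93403746e-04,
        4.26341750e-03,  1.23856705e-05]), 'eef_pos': array([151.91023412, 502.25969086, 230.72184506]), 'ee_rot': array([-2.49778368e-04,  1.46370075e-01,  9.89229677e-01, -6.20158550e-04]), 'force': array([ 0.60010613, -0.55656146, -0.22465746]), 'wrist_torque': array([ 0.00552864, -0.00388438,  0.02947205]), 'grip_width': 0.99981569892476}
top {'fx': 427.4079867243831, 'fy': 427.4079867243831, 'cx': 256.70496295175184, 'cy': 183.41510919179677, 'cam_to_world': array([[ 2.18057276e-02,  9.89911347e-01, -1.40000129e-01,
         3.27480066e+02],
       [-9.99731545e-01,  2.04931431e-02, -1.08105535e-02,
        -8.93719170e+00],
       [-7.83244688e-03,  1.40198278e-01,  9.90092468e-01,
         1.39925942e+03],
       [ 0.00000000e+00,  0
[... 312 characters left out ...]
.4   8.5 113.8]
side {'fx': 350.5439732716128, 'fy': 350.5439732716128, 'cx': 257.3872567021075, 'cy': 191.41521704792711, 'cam_to_world': array([[ 9.54477489e-01,  1.42182948e-01, -2.62215049e-01,
         2.77787444e+02],
       [-2.97397820e-01,  5.21294584e-01, -7.99879049e-01,
        -7.43441468e+02],
       [ 2.29621239e-02,  8.41448731e-01,  5.39848844e-01,
         6.05765865e+02],
       [ 0.00000000e+00,  0.00000000e+00,  0.00000000e+00,
         1.00000000e+00]])}
side lid_1_spot 0.65 [241. 188.] [496.   71.5  73.9]
side thread_box 0.36 [251. 244.] [ 456.1 -163.5   73.5]
side bobbin_pink 0.68 [294. 227.] [ 566.3 -148.6   87.6]
side bobbin_teal 0.47 [283. 197.] [596.    2.6  72.8]
```

```bash
python3 - <<'E'
from h import *
a=cv2.imread('pics/top0.png'); cv2.imwrite('pics/top0c.png',cv2.resize(a[110:270,150:400],None,fx=3.2,fy=3.2,interpolation=cv2.INTER_CUBIC)[:600])
a=cv2.imread('pics/side0.png'); cv2.imwrite('pics/side0b.png',cv2.resize(a,(800,600)))
E
```

```text
(no output)
```

View pics/top0c.png

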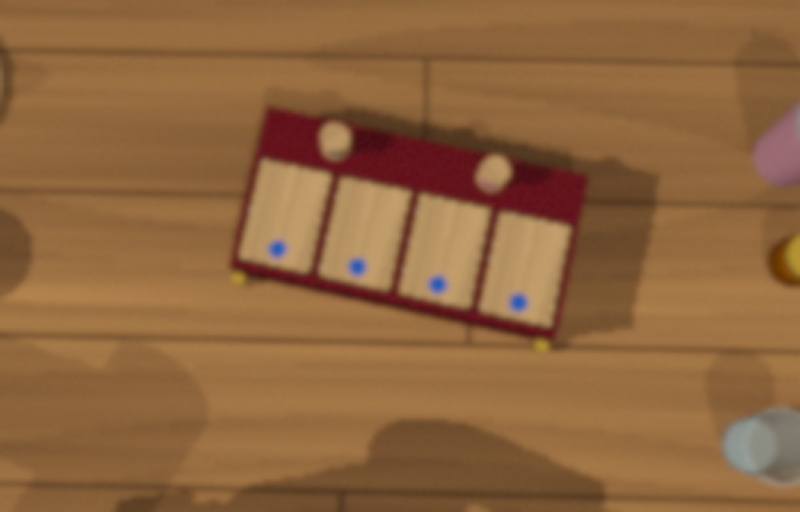

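View pics/side0b.png

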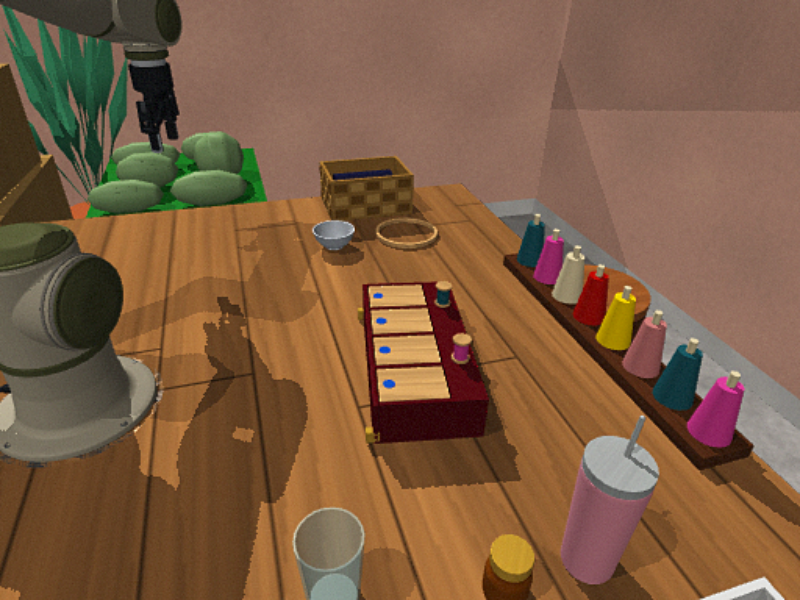

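The top view shows four blue spots at about (237,188), (262,193), (287,199), (312,204). The row is turned about 12° clockwise. The bobbins stand behind lids 1–2 and 3–4, and the area round the box is clear. Next I'll measure the spots from both views.

```bash
cat > spots.py <<'E'
from h import *
from scipy import ndimage as nd
def blue(im):
    i=im.astype(int); return (i[:,:,2]>i[:,:,0]+50)&(i[:,:,2]>i[:,:,1]+25)
E
python3 - <<'E'
from spots import *
R={}
for c in ['top','side']:
    im,d=capture(c); m=camera_model(c)
    l,n=nd.label(blue(im))
    R[c]=[]
    for k in range(1,n+1):
        a=(l==k)
        if a.sum()<15: continue
        w=im[:,:,2]*a*1.0
        v,u=nd.center_of_mass(a); dd=np.median(d[a])
        p=px2w(c,(u,v),dd,m)
        if abs(p[2]-75)>25 : continue
        T=np.array(m['cam_to_world']); r=T[:3,:3]@np.array([(u-m['cx'])/m['fx'],-(v-m['cy'])/m['fy'],-1]); q=T[:3,3]+r*(75-T[2,3])/r[2]
        R[c].append((T[:3,3],r/np.linalg.norm(r)));print(c,a.sum(),round(u,1),round(v,1),p.round(1),'z75',q.round(1))
A=sorted(R['top'],key=lambda t:-t[1][1]);B=sorted(R['side'],key=lambda t:-t[1][1]/abs(t[1][2]))
for (o1,r1) in A:
    best=None
    for o2,r2 in B:
        S=np.stack([r1,-r2],1); t=np.linalg.lstsq(S,o2-o1,rcond=None)[0]
        e=np.linalg.norm(o1+r1*t[0]-o2-r2*t[1])
        if best is None or e<best[0]: best=(e,(o1+r1*t[0]+o2+r2*t[1])/2)
    print('tri',best)
E
```

```text
top 16 311.5 204.0 [ 453.8 -166.1   74. ] z75 [ 453.7 -166.    75. ]
side 17 241.5 188.8 [496.6  69.5  74.1] z75 [496.2  68.1  75. ]
side 20 243.4 204.8 [480.6  -9.1  74.5] z75 [480.4  -9.8  75. ]
side 25 245.9 223.4 [465.5 -87.   73.9] z75 [465.1 -88.4  75. ]
side 33 248.4 245.1 [ 449.4 -165.4   74.2] z75 [ 449.1 -166.3   75. ]
tri (np.float64(2.3891068017643504), array([ 439.00548369, -148.92052243,  216.94115471]))
```

```bash
python3 - <<'E'
from spots import *
R={}
for c in ['top','side']:
    im,d=capture(c); m=camera_model(c); T=np.array(m['cam_to_world'])
    l,n=nd.label(blue(im)); L=[]
    for k in range(1,n+1):
        a=(l==k)
        if a.sum()<6: continue
        v,u=nd.center_of_mass(a); p=px2w(c,(u,v),np.median(d[a]),m)
        if abs(p[2]-75)>15: continue
        r=T[:3,:3]@np.array([(u-m['cx'])/m['fx'],-(v-m['cy'])/m['fy'],-1])
        L.append((-p[1],T[:3,3],r,p))
    R[c]=sorted(L,key=lambda t:t[0]); print(c,len(L))
P=[]
for a,b in zip(R['top'],R['side']):
    t=np.linalg.lstsq(np.stack([a[2],-b[2]],1),b[1]-a[1],rcond=None)[0]
    x,y=a[1]+a[2]*t[0],b[1]+b[2]*t[1]; P.append((x+y)/2)
    print('top',a[3].round(1),'side',b[3].round(1),'tri',((x+y)/2).round(1),'gap',np.linalg.norm(x-y).round(1))
P=np.array(P); d=P[0]-P[-1]; print('yaw',np.degrees(np.arctan2(-d[0],d[1])),'spacing',np.linalg.norm(np.diff(P,axis=0),axis=1))
print(camera_model('wrist'))
E
```

```text
top 4
side 4
top [500.8  68.7  75.6] side [496.2  68.3  74.9] tri [498.8  69.2  74.3] gap 4.5
top [485.5  -9.6  76.3] side [480.7  -8.6  74.1] tri [483.2  -9.1  74.4] gap 5.0
top [469.6 -87.9  74.8] side [465.3 -87.5  74.3] tri [467.6 -87.5  74.2] gap 4.3
top [ 453.2 -165.9   76.5] side [ 449.5 -165.2   74. ] tri [ 451.4 -165.8   74.4] gap 4.0
yaw -11.404655703478449 spacing [79.82977687 79.94919474 79.93525794]
{'fx': 283.1075323330486, 'fy': 283.1075323330486, 'cx': 261.27958498860517, 'cy': 192.48436750201395, 'T_tool_cam': array([[ 5.13491205e-05,  9.52331554e-01,  3.05064925e-01,
         7.82026445e+01],
       [ 9.99999765e-01,  1.59705811e-04, -6.66880964e-04,
        -4.44799662e-01],
       [-6.83812426e-04,  3.05064887e-01, -9.52331322e-01,
        -1.43372528e+02],
       [ 0.00000000e+00,  0.00000000e+00,  0.00000000e+00,
         1.00000000e+00]])}
```

Spots measured: heights about 74.3 mm (expected 75), spacing 79.9 mm (expected 80), box yaw −11.4°. All are in reach. I'll move over lid 1, shutting the fingers and turning +5.4° to line up with the box.

```bash
python3 -m crank '{"dp":[[1.8,-2.2,0],[1.8,-2.2,0],[1.8,-2.2,0],[1.8,-2.2,0],[1.8,-2.2,0],[1.8,-2.2,0],[1.8,-2.2,0],[1.8,-2.2,0],[1.8,-2.2,0],[1.8,-2.2,0]],"delta_rot":[[0,0,0.54],[0,0,0.54],[0,0,0.54],[0,0,0.54],[0,0,0.54],[0,0,0.54],[0,0,0.54],[0,0,0.54],[0,0,0.54],[0,0,0.54]],"claw":[255,255,255,255,255,255,255,255,255,255]}' 20
python3 -m crank '{"dp":[[1.7,-2.2,0],[1.7,-2.2,0],[1.7,-2.2,0],[1.7,-2.2,0],[1.7,-2.2,0],[1.7,-2.2,0],[1.7,-2.1,0],[1.7,-2.1,-1],[1.7,-2.1,-2],[1.4,-1.9,-2]],"delta_rot":[[0,0,0],[0,0,0],[0,0,0],[0,0,0],[0,0,0],[0,0,0],[0,0,0],[0,0,0],[0,0,0],[0,0,0]],"claw":[255,255,255,255,255,255,255,255,255,255]}'
python3 -m crank '{"dp":[[0,0,0],[0,0,0]],"delta_rot":[[0,0,0],[0,0,0]],"claw":[255,255]}'
python3 - <<'E'
from spots import *
from scipy.spatial.transform import Rotation as Ro
s=sense(); im,d=capture('wrist'); save('w1',im); m=camera_model('wrist')
q=s['ee_rot'];R=Ro.from_quat([q[1],q[2],q[3],q[0]]).as_matrix(); print(s['eef_pos'],R.round(3),s['force'],s['grip_width'])
T=np.eye(4);T[:3,:3]=R;T[:3,3]=s['eef_pos'];T=T@m['T_tool_cam'];m['cam_to_world']=T
l,n=nd.label(blue(im))
for k in range(1,n+1):
    a=l==k
    if a.sum()<20: continue
    v,u=nd.center_of_mass(a); p=px2w('w',(u,v),np.median(d[a]),m)
    r=T[:3,:3]@np.array([(u-m['cx'])/m['fx'],-(v-m['cy'])/m['fy'],-1]); z=T[:3,3]+r*(75-T[2,3])/r[2]
    print(a.sum(),round(u),round(v),p.round(1),z.round(1))
E
```

```text
time_s: 1.7
eef_pos: [332.7, 281.5, 231.4]
ee_rot: [0.0, 0.099, 0.995, 0.0]
force: [0.0, 1.1, -0.7]
grip_width: 0.005
time_s: 2.7
eef_pos: [499.9, 67.4, 180.8]
ee_rot: [0.001, 0.1, 0.995, -0.0]
force: [0.5, 0.7, 0.8]
grip_width: 0.001
time_s: 2.9
eef_pos: [498.9, 68.5, 181.3]
ee_rot: [-0.0, 0.1, 0.995, 0.0]
force: [-0.4, 0.0, -0.1]
grip_width: 0.0
[498.92423578  68.52258463 181.3345798 ] [[-0.98   0.199 -0.001]
 [ 0.199  0.98   0.   ]
 [ 0.001  0.    -1.   ]] [-0.36115778  0.04351921 -0.09028321] 0.00041509247844558566
259 261 191 [498.7  68.5  76.3] [499.1  68.4  75. ]
163 4 192 [ 452.9 -163.9   76.1] [ 453. -165.   75.]
266 88 191 [467.3 -88.   76.3] [467.5 -88.9  75. ]
263 175 191 [483.   -9.7  76.2] [483.3 -10.1  75. ]
```

View pics/w1.png

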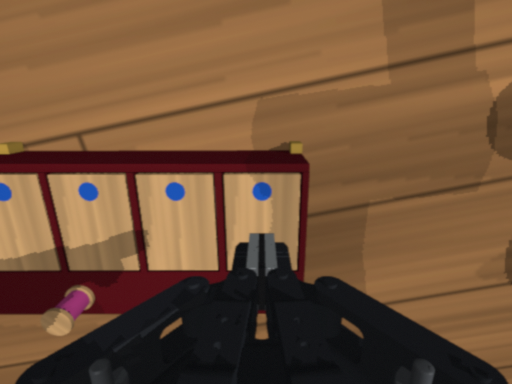

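The wrist view shows all four spots in a row at y≈191 and columns 4, 88, 175 and 261. They agree with the fixed cameras within 1–2 mm. The TCP is over lid 1's spot, so I'll go down to it.

```bash
python3 -m crank '{"dp":[[0,0,-2],[0,0,-2.5],[0,0,-2.5],[0,0,-2],[0,0,-1],[0,0,0],[0,0,-0.2],[0,0,-0.2],[0,0,-0.1],[0,0,0]],"delta_rot":[[0,0,0],[0,0,0],[0,0,0],[0,0,0],[0,0,0],[0,0,0],[0,0,0],[0,0,0],[0,0,0],[0,0,0]],"claw":[255,255,255,255,255,255,255,255,255,255]}'
python3 -m crank '{"dp":[[0,0,-0.1],[0,0,-0.1],[0,0,0]],"delta_rot":[[0,0,0],[0,0,0],[0,0,0]],"claw":[255,255,255]}'
```

```text
time_s: 3.95
eef_pos: [499.2, 68.5, 76.6]
ee_rot: [0.0, 0.1, 0.995, -0.0]
force: [-0.5, -0.2, -0.4]
grip_width: 0.002
time_s: 4.25
eef_pos: [499.1, 68.5, 74.3]
ee_rot: [0.0, 0.1, 0.995, 0.0]
force: [0.6, -0.1, 0.2]
grip_width: 0.0
```

```bash
python3 -m crank '{"dp":[[0,0,-0.1],[0,0,-0.1],[0,0,0]],"delta_rot":[[0,0,0],[0,0,0],[0,0,0]],"claw":[255,255,255]}'
python3 -m crank '{"dp":[[0,0,-0.1],[0,0,-0.05],[0,0,0]],"delta_rot":[[0,0,0],[0,0,0],[0,0,0]],"claw":[255,255,255]}'
```

```text
time_s: 4.55
eef_pos: [499.1, 68.5, 73.2]
ee_rot: [0.0, 0.1, 0.995, -0.0]
force: [-4.9, 0.4, 12.1]
grip_width: -0.0
time_s: 4.85
eef_pos: [499.1, 68.5, 73.0]
ee_rot: [0.0, 0.099, 0.995, -0.0]
force: [-11.3, 0.8, 26.2]
grip_width: 0.005
```

Lid 1 is solid at 73 mm (26 N), so it is full. On to lid 2.

```bash
python3 -m crank '{"dp":[[0,0,1],[0,0,2],[-0.4,-1.96,0],[-0.4,-1.96,0],[-0.4,-1.96,0],[-0.38,-1.95,0],[0,0,-1],[0,0,-1.2],[0,0,-0.4],[0,0,0]],"delta_rot":[[0,0,0],[0,0,0],[0,0,0],[0,0,0],[0,0,0],[0,0,0],[0,0,0],[0,0,0],[0,0,0],[0,0,0]],"claw":[255,255,255,255,255,255,255,255,255,255]}'
python3 -m crank '{"dp":[[0,0,-0.1],[0,0,-0.05],[0,0,0]],"delta_rot":[[0,0,0],[0,0,0],[0,0,0]],"claw":[255,255,255]}'
```

```text
time_s: 5.85
eef_pos: [482.9, -9.0, 73.9]
ee_rot: [-0.001, 0.099, 0.995, 0.0]
force: [0.2, 0.1, 1.1]
grip_width: 0.001
time_s: 6.15
eef_pos: [483.3, -9.2, 73.4]
ee_rot: [0.0, 0.099, 0.995, 0.0]
force: [-1.0, 1.5, 3.8]
grip_width: -0.0
```

```bash
python3 -m crank '{"dp":[[0,0,-0.1],[0,0,0]],"delta_rot":[[0,0,0],[0,0,0]],"claw":[255,255]}'
python3 -m crank '{"dp":[[0,0,-0.1],[0,0,0]],"delta_rot":[[0,0,0],[0,0,0]],"claw":[255,255]}'
```

```text
time_s: 6.35
eef_pos: [483.3, -9.2, 73.2]
ee_rot: [0.0, 0.099, 0.995, 0.0]
force: [-4.3, 3.6, 12.7]
grip_width: 0.001
time_s: 6.55
eef_pos: [483.4, -9.2, 73.0]
ee_rot: [0.0, 0.099, 0.995, 0.0]
force: [-8.9, 4.6, 24.0]
grip_width: 0.002
```

Lid 2 is solid too, 24 N at 73.0 mm. On to lid 3.

```bash
python3 -m crank '{"dp":[[0,0,1],[0,0,2],[-0.4,-1.96,0],[-0.4,-1.96,0],[-0.4,-1.96,0],[-0.38,-1.96,0],[0,0,-1],[0,0,-1.2],[0,0,-0.4],[0,0,0]],"delta_rot":[[0,0,0],[0,0,0],[0,0,0],[0,0,0],[0,0,0],[0,0,0],[0,0,0],[0,0,0],[0,0,0],[0,0,0]],"claw":[255,255,255,255,255,255,255,255,255,255]}'
python3 -m crank '{"dp":[[0,0,-0.15],[0,0,0]],"delta_rot":[[0,0,0],[0,0,0]],"claw":[255,255]}'
python3 -m crank '{"dp":[[0,0,-0.1],[0,0,0]],"delta_rot":[[0,0,0],[0,0,0]],"claw":[255,255]}'
```

```text
time_s: 7.55
eef_pos: [467.1, -87.3, 74.3]
ee_rot: [-0.001, 0.099, 0.995, 0.0]
force: [-0.6, -0.8, 0.8]
grip_width: 0.003
time_s: 7.75
eef_pos: [467.6, -87.9, 73.9]
ee_rot: [0.0, 0.099, 0.995, -0.0]
force: [-0.4, -0.3, -0.5]
grip_width: -0.004
time_s: 7.95
eef_pos: [467.6, -88.1, 73.0]
ee_rot: [0.0, 0.1, 0.995, -0.0]
force: [-1.0, 1.2, 0.3]
grip_width: 0.002
```

```bash
python3 -m crank '{"dp":[[0,0,-0.1],[0,0,0]],"delta_rot":[[0,0,0],[0,0,0]],"claw":[255,255]}'
python3 -m crank '{"dp":[[0,0,-0.1],[0,0,0]],"delta_rot":[[0,0,0],[0,0,0]],"claw":[255,255]}'
```

```text
time_s: 8.15
eef_pos: [467.5, -88.2, 71.8]
ee_rot: [0.0, 0.1, 0.995, 0.0]
force: [0.7, 1.2, 0.9]
grip_width: 0.0
time_s: 8.35
eef_pos: [467.5, -88.2, 70.7]
ee_rot: [0.0, 0.1, 0.995, -0.0]
force: [0.9, 0.4, 1.7]
grip_width: -0.005
```

Lid 3 gives freely: 70.7 mm at only about 1 N, so it is the one. I'll push straight down, because at 55° the finger's inner edge lies right at the spot.

```bash
python3 -m crank '{"dp":[[0,0,-0.2],[0,0,-0.2],[0,0,-0.2],[0,0,-0.2],[0,0,-0.2],[0,0,-0.2],[0,0,0]],"delta_rot":[[0,0,0],[0,0,0],[0,0,0],[0,0,0],[0,0,0],[0,0,0],[0,0,0]],"claw":[255,255,255,255,255,255,255]}'
python3 -m crank '{"dp":[[0,0,-0.2],[0,0,-0.2],[0,0,-0.2],[0,0,-0.2],[0,0,-0.2],[0,0,-0.2],[0,0,0]],"delta_rot":[[0,0,0],[0,0,0],[0,0,0],[0,0,0],[0,0,0],[0,0,0],[0,0,0]],"claw":[255,255,255,255,255,255,255]}'
python3 - <<'E'
from h import *
im,d=capture('side'); save('s2',cv2.resize(im[150:290,200:340],None,fx=4,fy=4,interpolation=cv2.INTER_CUBIC))
E
```

```text
time_s: 9.05
eef_pos: [467.2, -88.1, 58.4]
ee_rot: [-0.0, 0.1, 0.995, 0.0]
force: [0.4, 0.1, -0.6]
grip_width: 0.001
time_s: 9.75
eef_pos: [467.2, -88.1, 46.4]
ee_rot: [-0.0, 0.1, 0.995, 0.0]
force: [-0.0, -0.8, -0.0]
grip_width: 0.002
```

View pics/s2.png

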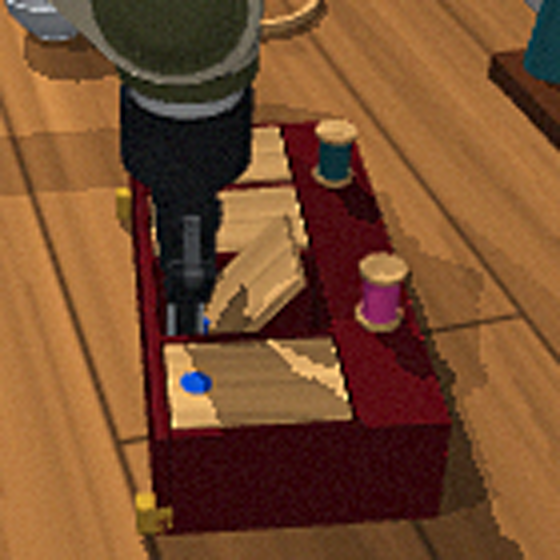

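The side view shows lid 3 tilted about 45° with the tip at its spot. I'll go a bit deeper, easing forward to stay on the spot.

```bash
python3 -m crank '{"dp":[[0.15,-0.03,-0.15],[0.15,-0.03,-0.15],[0.15,-0.03,-0.15],[0.15,-0.03,-0.15],[0,0,-0.15],[0,0,0]],"delta_rot":[[0,0,0],[0,0,0],[0,0,0],[0,0,0],[0,0,0],[0,0,0]],"claw":[255,255,255,255,255,255]}'
python3 - <<'E'
from h import *
im,d=capture('side'); save('s3',cv2.resize(im[150:290,200:340],None,fx=4,fy=4,interpolation=cv2.INTER_CUBIC))
E
```

```text
time_s: 10.4
eef_pos: [473.4, -89.4, 39.2]
ee_rot: [-0.0, 0.1, 0.995, 0.0]
force: [-1.7, -0.5, 3.3]
grip_width: -0.003
```

View pics/s3.png

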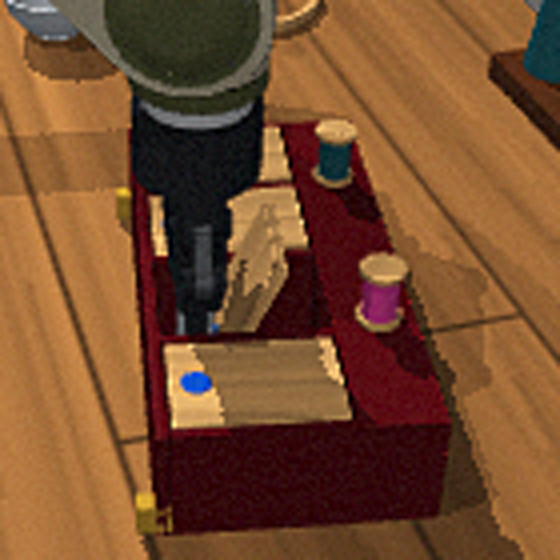

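The lid now stands at roughly 60°. I'll back the tip off the lid slightly, then go straight up and clear.

```bash
python3 -m crank '{"dp":[[-0.2,0.04,0],[-0.3,0.06,0.1],[0,0,1],[0,0,2],[0,0,3],[0,0,3],[0,0,3],[-2,0,3],[-3,0,0],[0,0,0]],"delta_rot":[[0,0,0],[0,0,0],[0,0,0],[0,0,0],[0,0,0],[0,0,0],[0,0,0],[0,0,0],[0,0,0],[0,0,0]],"claw":[255,255,255,255,255,255,255,255,255,255]}'
python3 -m crank '{"dp":[[-2,3,2],[-2,4,2],[-2,4,0],[-2,4,0],[-2,4,0],[0,4,0],[0,4,0],[0,0,0],[0,0,0],[0,0,0]],"delta_rot":[[0,0,0],[0,0,0],[0,0,0],[0,0,0],[0,0,0],[0,0,0],[0,0,0],[0,0,0],[0,0,0],[0,0,0]],"claw":[255,255,255,255,255,255,255,255,255,255]}'
python3 - <<'E'
from spots import *
for c in ['top','side']:
    im,d=capture(c); m=camera_model(c); T=np.array(m['cam_to_world']); save(c+'9',im)
    a=im[140:260,190:350]; save(c+'9c',cv2.resize(a,None,fx=4.5,fy=4.5,interpolation=cv2.INTER_CUBIC))
    l,n=nd.label(blue(im))
    for k in range(1,n+1):
        b=l==k
        if b.sum()<5: continue
        v,u=nd.center_of_mass(b);p=px2w(c,(u,v),np.median(d[b]),m)
        if 400<p[0]<560 and abs(p[1])<250: print(c,p.round(1))
    # cloud of lid 3 section
    v,u=np.mgrid[:384,:512]; X=np.stack([(u-m['cx'])/m['fx']*d,-(v-m['cy'])/m['fy']*d,-d],-1)@T[:3,:3].T+T[:3,3]
    y=np.radians(-11.4); ex=np.array([np.cos(y),np.sin(y)]); ey=np.array([-np.sin(y),np.cos(y)])
    q=X[...,:2]-np.array([467.5,-88.3]); lx=q@ex-34; ly=q@ey
    i=im.astype(int)
    s=(abs(ly)<28)&(abs(lx)<55)&(X[...,2]>20)&(X[...,2]<130)&(i[:,:,1]>70)&(d>0)&(X[...,2]>78)
    if s.sum()>10:
        A=np.stack([lx[s],ly[s],np.ones(s.sum())],1); f=np.linalg.lstsq(A,X[...,2][s],rcond=None)[0]; print(c,s.sum(),'tilt',np.degrees(np.arctan(np.hypot(*f[:2]))),'maxz',X[...,2][s].max(), 'lx at max',lx[s][X[...,2][s].argmax()])
E
```

```text
time_s: 11.45
eef_pos: [416.6, -88.1, 191.6]
ee_rot: [0.001, 0.1, 0.995, -0.0]
force: [1.1, -0.4, 0.5]
grip_width: -0.001
time_s: 12.45
eef_pos: [318.7, 181.0, 230.4]
ee_rot: [0.0, 0.1, 0.995, -0.0]
force: [-0.0, -0.5, -0.4]
grip_width: 0.001
top [500.9  69.2  72.4]
top [485.   -9.1  73.7]
top [485.2 -90.9  42.9]
top [ 453.5 -165.8   77. ]
top 179 tilt 59.98859378508302 maxz 123.92259854739564 lx at max 16.424838614759494
side [496.2  69.1  72.5]
side [480.8  -9.3  72.3]
side [ 449.2 -166.1   74.8]
side 175 tilt 60.833404614471036 maxz 118.47630073765913 lx at max 14.597973636220388
```

```bash
python3 -c "
import cv2,numpy as np
a=cv2.imread('pics/top9c.png');b=cv2.imread('pics/side9c.png');cv2.imwrite('pics/f.png',cv2.resize(np.vstack([a,b]),(400,600)))"
```

```text
(no output)
```

View pics/side9c.png

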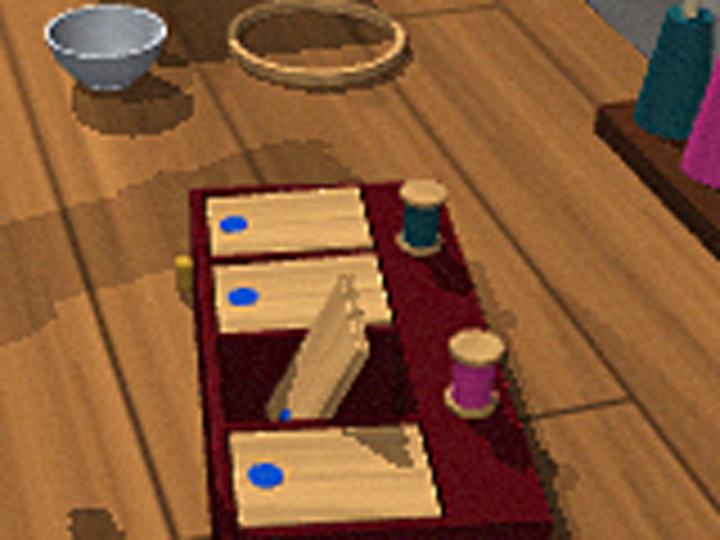

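View pics/top9c.png

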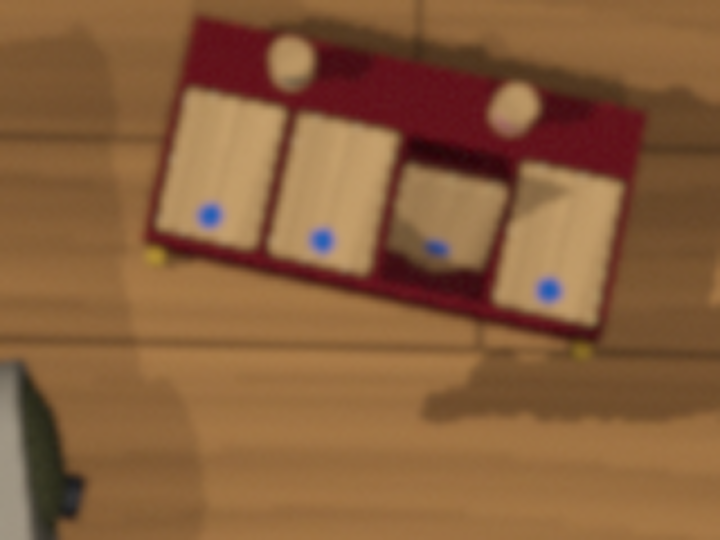

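Lid 3 stands open at about 60° in both views. The other spots are within 1 mm of where they were, both bobbins are standing, and the hand is clear, so I'm handing in.

```bash
python3 -c "
from rig import *
print(finish_job())"
```

```text
the job is handed in; nothing more can be done
None
```

Lid 3 was the one that rocks. It now stands open at about 60°, and the job was handed in at about 12.6 s.

- **Search:** I pressed the lids in order from the left. Lids 1 and 2 went solid at 73 mm above the table under about 25 N. Lid 3 gave way at about 1 N, so I didn't press lid 4.
- **Opening:** I pushed lid 3 down at its spot, backed the tip off it and drew the hand well clear.
- **Last checks:** Fitting the tilt in the depth pictures gave 60.0° from the top camera and 60.8° from the side camera. The box had not shifted: the other three spots were within about 1 mm sideways of where they started. Both bobbins were still standing, and the hand was touching nothing.
- **Disagreements:** The two fixed cameras differed by 4–5 mm in x on the spots, and the wrist camera settled it. Spots 1 and 2 read about 2–3 mm lower from the fixed cameras after pressing, which fits the small give of a lid over a full cone.

I looked at the tumbler, drinking glass and bead jar only in the first pictures. The arm never went near them.

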